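# Stack the dose pots in the order on the board

### The job

Build the dose tower on the round stand: stack the red, green and blue pots one on another in the order that the magnets on the small white board show, the colour beside the black bar at the bottom, and close the top pot with the white lid. Seat every piece fully and upright in the one below, and leave the brown vial with the white cap standing where it is.

Things in the scene. Friction and masses are not known exactly. Their poses are not given: they have to be found in the camera images.
- stand: fixed round stand: black foot disc 84 mm across and 8 mm thick, with a steel socket ring 54 mm outside and 48 mm inside on it, rim 24 mm above the desk, open at the top. Origin: centre of its underside on the desk, z up. The first pot's foot goes into the ring; seated, that pot's origin is 16 mm above the stand's origin.
- pot_red: red open dose pot, round, 54 mm wide, 40 mm high, two white rings low on it; loose. Origin: underside centre, z up. Lowest 8 mm: solid foot tapering from 44 down to 36 mm; above, a straight cylinder, bore 48 mm, floor at 14 mm. The foot drops into the pot below till the body rests on its rim, origins then 32 mm apart. Grip the body from above, fingertips over 10 mm above its underside. 50 g.
- pot_green: green open dose pot, round, 54 mm wide, 40 mm high, two white rings low on it; loose. Origin: underside centre, z up. Lowest 8 mm: solid foot tapering from 44 down to 36 mm; above, a straight cylinder, bore 48 mm, floor at 14 mm. The foot drops into the pot below till the body rests on its rim, origins then 32 mm apart. Grip the body from above, fingertips over 10 mm above its underside. 50 g.
- pot_blue: blue open dose pot, round, 54 mm wide, 40 mm high, two white rings low on it; loose. Origin: underside centre, z up. Lowest 8 mm: solid foot tapering from 44 down to 36 mm; above, a straight cylinder, bore 48 mm, floor at 14 mm. The foot drops into the pot below till the body rests on its rim, origins then 32 mm apart. Grip the body from above, fingertips over 10 mm above its underside. 50 g.
- lid: white round lid, 54 mm across, with an upright black cylindrical knob. Loose, stands on its plug. Origin: centre of its underside, z up. Plug (tapered 36 to 44 mm) from 0 to 8 mm, 54 mm flange from 8 to 13 mm, knob 22 mm across from 13 to 41 mm: grip the knob from above. Seated on a pot, its origin is 32 mm above the pot's origin. 50 g.
- board: small white order board with aluminium edge, 56 x 140 x 4 mm, lying flat and fixed on the desk, turned any way. Origin: centre of its underside; y runs along its length. A black bar across its -y end marks the bottom of the tower. Three coloured magnets lie in a row on it.
- magnet_red: red round magnet 24 mm across, 6 mm thick, fixed on the order board; origin: centre of its underside. It stands for the red pot; its place along the board's y axis is -34, +2 or +38 mm (bottom, middle, top of the tower).
- magnet_green: green round magnet 24 mm across, 6 mm thick, fixed on the order board; origin: centre of its underside. It stands for the green pot; its place along the board's y axis is -34, +2 or +38 mm (bottom, middle, top of the tower).
- magnet_blue: blue round magnet 24 mm across, 6 mm thick, fixed on the order board; origin: centre of its underside. It stands for the blue pot; its place along the board's y axis is -34, +2 or +38 mm (bottom, middle, top of the tower).
- vial: bystander: loose amber reagent vial with a white cap, 29 mm across, 65 mm high, standing on the desk; origin: centre of its underside. Leave it standing where it is.

How it is judged:
At the end, for the whole second after the job is handed in: In the stand from below: pot of the magnet beside the black bar, of the middle magnet, of the far magnet, then the lid; each within 5 mm of the axis of the piece below and 2 mm of seated height, upright within 0.06 rad, at rest (20 mm/s); vial upright within 20 mm of its place (((y of magnet_red in the frame of board below -0.016 m and y of magnet_green in the frame of board between -0.016 and 0.02 m and y of magnet_blue in the frame of board above 0.02 m and horizontal distance between pot_red and stand below 0.005 m and z of pot_red in the frame of stand between 0.014 and 0.018 m and angle between each of pot_red, pot_green, pot_blue, lid's own z axis and vertical below 0.06 rad and horizontal distance between pot_green and pot_red below 0.005 m and z of pot_green in the frame of pot_red between 0.03 and 0.034 m and horizontal distance between pot_blue and pot_green below 0.005 m and z of pot_blue in the frame of pot_green between 0.03 and 0.034 m and horizontal distance between lid and pot_blue below 0.005 m and z of lid in the frame of pot_blue between 0.03 and 0.034 m) or (y of magnet_red in the frame of board below -0.016 m and y of magnet_blue in the frame of board between -0.016 and 0.02 m and y of magnet_green in the frame of board above 0.02 m and horizontal distance between pot_red and stand below 0.005 m and z of pot_red in the frame of stand between 0.014 and 0.018 m and angle between each of pot_red, pot_blue, pot_green, lid's own z axis and vertical below 0.06 rad and horizontal distance between pot_blue and pot_red below 0.005 m and z of pot_blue in the frame of pot_red between 0.03 and 0.034 m and horizontal distance between pot_green and pot_blue below 0.005 m and z of pot_green in the frame of pot_blue between 0.03 and 0.034 m and horizontal distance between lid and pot_green below 0.005 m and z of lid in the frame of pot_green between 0.03 and 0.034 m) or (y of magnet_green in the frame of board below -0.016 m and y of magnet_red in the frame of board between -0.016 and 0.02 m and y of magnet_blue in the frame of board above 0.02 m and horizontal distance between pot_green and stand below 0.005 m and z of pot_green in the frame of stand between 0.014 and 0.018 m and angle between each of pot_green, pot_red, pot_blue, lid's own z axis and vertical below 0.06 rad and horizontal distance between pot_red and pot_green below 0.005 m and z of pot_red in the frame of pot_green between 0.03 and 0.034 m and horizontal distance between pot_blue and pot_red below 0.005 m and z of pot_blue in the frame of pot_red between 0.03 and 0.034 m and horizontal distance between lid and pot_blue below 0.005 m and z of lid in the frame of pot_blue between 0.03 and 0.034 m) or (y of magnet_green in the frame of board below -0.016 m and y of magnet_blue in the frame of board between -0.016 and 0.02 m and y of magnet_red in the frame of board above 0.02 m and horizontal distance between pot_green and stand below 0.005 m and z of pot_green in the frame of stand between 0.014 and 0.018 m and angle between each of pot_green, pot_blue, pot_red, lid's own z axis and vertical below 0.06 rad and horizontal distance between pot_blue and pot_green below 0.005 m and z of pot_blue in the frame of pot_green between 0.03 and 0.034 m and horizontal distance between pot_red and pot_blue below 0.005 m and z of pot_red in the frame of pot_blue between 0.03 and 0.034 m and horizontal distance between lid and pot_red below 0.005 m and z of lid in the frame of pot_red between 0.03 and 0.034 m) or (y of magnet_blue in the frame of board below -0.016 m and y of magnet_red in the frame of board between -0.016 and 0.02 m and y of magnet_green in the frame of board above 0.02 m and horizontal distance between pot_blue and stand below 0.005 m and z of pot_blue in the frame of stand between 0.014 and 0.018 m and angle between each of pot_blue, pot_red, pot_green, lid's own z axis and vertical below 0.06 rad and horizontal distance between pot_red and pot_blue below 0.005 m and z of pot_red in the frame of pot_blue between 0.03 and 0.034 m and horizontal distance between pot_green and pot_red below 0.005 m and z of pot_green in the frame of pot_red between 0.03 and 0.034 m and horizontal distance between lid and pot_green below 0.005 m and z of lid in the frame of pot_green between 0.03 and 0.034 m) or (y of magnet_blue in the frame of board below -0.016 m and y of magnet_green in the frame of board between -0.016 and 0.02 m and y of magnet_red in the frame of board above 0.02 m and horizontal distance between pot_blue and stand below 0.005 m and z of pot_blue in the frame of stand between 0.014 and 0.018 m and angle between each of pot_blue, pot_green, pot_red, lid's own z axis and vertical below 0.06 rad and horizontal distance between pot_green and pot_blue below 0.005 m and z of pot_green in the frame of pot_blue between 0.03 and 0.034 m and horizontal distance between pot_red and pot_green below 0.005 m and z of pot_red in the frame of pot_green between 0.03 and 0.034 m and horizontal distance between lid and pot_red below 0.005 m and z of lid in the frame of pot_red between 0.03 and 0.034 m)) and linear speed of each of pot_red, pot_green, pot_blue, lid below 0.02 m/s and distance of vial from where it was at the start of the episode below 0.02 m and angle between vial's own z axis and vertical below 0.1 rad); the robot touches nothing.
It fails at once if the brown vial is knocked over or pushed away (distance of vial from where it was at the start of the episode above 0.02 m or angle between vial's own z axis and vertical above 0.3 rad).
It also fails if it takes over 131 s, if anything falls off the work surface, if the arm or the gripper's body presses on something with over 40 N, if the wrist force passes 120 N, or if a joint passes its speed limit or range.

### The arm

A 6-joint arm with a two-finger parallel gripper is mounted at the origin on a cart in front of the work surface, level with it; the furniture and walls round the work are solid. World frame = base frame: x ahead of the robot, y to its left, z up, the work surface at z = 0. Lengths are in m, angles in rad, forces in N, time in s.
With the tool pointing down it reaches from about 0.35 to 0.975 m from the base axis. Payload 7.1 kg.
Tool frame: the origin (TCP) lies at the very end of the fingers, on their centre line; the grasp point (between the pads) lies 19 mm behind it; z points along the fingers, y is the line along which they close (so a half turn about z gives the same grasp; the last joint's range is limited). The gripper opens to 88 mm and grips with 3 to 60 N. Pads are 20 mm wide; open, the fingers measure 115 mm over their backs; the gripper's body (75 mm by 178 mm) begins 61 mm behind the grasp point.
Start: joints at [1.2, 0.423, 1.63, -0, 1.089, -0.019], TCP at [0.215, 0.587, 0.223] pointing down, gripper open.
Joint ranges: [-3, 3], [-0.9, 2.11], [0.09, 2.58], [-1.31, 4.45], [0.11, 2.69], [-2.54, 2.54]. Speed limits (rad/s): [2.39, 2.39, 3.01, 3.14, 3.14, 3.14].

### API

Orientations are given as a rotation vector (axis times angle).
In Python, from plant import * gives the robot as it stands.
- The arm moves only by the tool carry_out, never from a script. Its argument "targets" is text: rows parted by semicolons, each of 4 numbers parted by spaces: the shift along the world's x, y, z in units of 25 cm (1.0 is 25 cm), then the turn about the world's z in units of 90 degrees (1.0 is 90 degrees). In form: x y z twist; .... A call has exactly 5 rows; each row is the pose to reach, as a shift and turn from the pose commanded when the call began; what a row does not reach only later rows make up. A row lasts 1/8 s, in which the tool goes at most 62.5 mm and 10.7 degrees, less where a joint would pass 70% of its speed; a pose out of reach is approached as far as the arm can. A call with a number of a shift or a turn outside -1 to 1 is refused whole. A call with a gripper value outside its range is refused whole. "gripper" is the opening, from 0 (shut) to 1 (fully open), set as the call begins (left out, the last holds). The fingers move at their own pace and stop on an object; "force" is the grip in N (left out, the last holds). Time passes only in rows, so rows that repeat a pose let the fingers close, or fill a call up. It gives the time, the measured TCP pose, the force, the opening and the grip force at its end, in the units of the state.
- state(): the state, without advancing time (a new reading comes with each control period).
- capture(name): name is "scene" or "top"; returns a dict with "img" (384x512x3 uint8, red, green, blue), "range_z" (384x512 float32, m along the optical axis (not along the pixel's ray), 0 where there is no reading), "vertical_fov" (degrees; the focal length in pixels is half the picture's height over the tangent of half this angle, whatever the lens; pixels are square), "cx", "cy" (the principal point, pixels), "position" and "attitude" of the camera in the world. Camera axes: x right, y up, looking along -z (the intrinsics and any distortion apply to the point x, -y, -z); pixel columns grow to the right and rows downward; lengths in m; the calibration is good to about 2 mm. A picture is of the moment at which its call begins.
- close_job(): hands the job in; it is judged then, once.
Trained networks look in the newest picture that a camera, given by its name, has taken for a name from the list of things; names that differ only in an ending like _2 or _b are one class to them, and where a whole thing is asked for, a point or a joint stands for the part that bears it (a point fixed in the world has none). Each returns a list of dicts, best first, with "confidence" (0 to 1); they miss things now and then, are a little off and sometimes report something else, mostly with a low value. They report only what shows in the picture. A call takes as long as a camera call.
- silhouettes(camera, query): "region" (384x512 bool, what is visible of it).
- tip_of(camera, query): "at" ([x, y, z] in m, in the coordinates of the camera as it stood for that picture, good to about 4 mm: a listed point, or the origin of a listed thing).
The state is a dict: "time_s": time; "joints": joint angles; "joint_velocities": joint speeds; "tau": joint torques, N m; "tcp_pos": TCP position; "ee_rot": TCP orientation; "contact_force": force on the tool from outside, world axes, zero at the start; "moment": the same for the moment, N m; "gripper_width": finger opening in m; "gripper_force": force on a finger pad.
Only numpy, scipy, OpenCV 4.12 (cv2) and the standard library are available. Lean on these libraries where they do the work, as an engineer would, in place of code of your own. Each camera call takes 0.05 s, during which the arm holds its last target. There are 200 camera calls.

## Working session

There is one attempt and no reset: what is moved stays moved. The work goes in short steps, Python scripts to look and compute and a tool call to move; the robot and the scene stay as the last step left them, time stands still between calls to the robot, and variables do not carry over. Pictures are saved under pics/ and viewed, at most 14 in all, crops included, and the job is handed in when it is done.

Besides the shell and the picture viewer there is one more tool, called after "Request:" as name(argument=value, ...), one argument or row to a line, values as JSON. carry_out: Moves the arm, as the interface text tells. Shifts and turns lie within -1 to 1; 1 stands for 25 cm of shift or 90 degrees of turn. Its arguments: {"type":"object","properties":{"targets":{"type":"string"},"gripper":{"type":"number"},"force":{"type":"number"}},"required":["targets"]}

```bash
ls; mkdir -p pics; cat > h.py <<'E'
from plant import *
import numpy as np, cv2
from scipy.spatial.transform import Rotation as R
def cam(name):
    c=capture(name); c['f']=192/np.tan(np.radians(c['vertical_fov'])/2)
    a=np.array(c['attitude'],float)
    c['R']=a if a.shape==(3,3) else R.from_rotvec(a).as_matrix()
    return c
def cloud(c):
    z=c['range_z']; v,u=np.mgrid[0:384,0:512]
    p=np.stack([(u-c['cx'])/c['f']*z,-(v-c['cy'])/c['f']*z,-z],-1)
    return p@c['R'].T+np.array(c['position'])
def w(c,p): return c['R']@np.array(p)+np.array(c['position'])
E
python3 - <<'E'
from h import *
print(state())
names=['stand','pot_red','pot_green','pot_blue','lid','board','magnet_red','magnet_green','magnet_blue','vial']
for n in ['scene','top']:
    c=cam(n); print(n,{k:v for k,v in c.items() if k not in('img','range_z','R')})
    cv2.imwrite(f'pics/{n}0.png',c['img'][:,:,::-1])
    P=cloud(c)
    for q in names:
        t=tip_of(n,q); s=silhouettes(n,q)
        print(q,[(np.round(w(c,d['at']),3),round(d['confidence'],2)) for d in t[:2]])
        for d in s[:2]:
            m=d['region']&(c['range_z']>0)
            if m.sum()<5: continue
            Q=P[m]; zt=np.percentile(Q[:,2],95); T=Q[Q[:,2]>zt-.004]
            lo=np.percentile(T,2,axis=0);hi=np.percentile(T,98,axis=0)
            v,u=np.where(m)
            print('   sil',round(d['confidence'],2),m.sum(),'px',u.mean().round(),v.mean().round(),'ztop',zt.round(3),'mid',((lo+hi)/2).round(3),'ext',(hi-lo).round(3))
E
```

```text
pics
{'time_s': 0.0, 'joints': array([ 1.20001165e+00,  4.23844865e-01,  1.63071939e+00, -3.15681273e-05,
        1.08861331e+00, -1.90084463e-02]), 'joint_velocities': array([ 2.88738445e-04,  5.21823518e-04, -3.03611795e-05,  4.07183975e-04,
        4.57222972e-04,  1.53340990e-03]), 'tau': array([-2.08201105e-03, -5.44632339e+01, -2.73657650e+01,  6.40628370e-02,
        2.28074152e-02, -1.55319681e-04]), 'tcp_pos': array([0.21513165, 0.58618787, 0.22188765]), 'ee_rot': array([-5.49652370e-01, -3.09285055e+00,  2.45071913e-03]), 'contact_force': array([ 0.13306249, -0.60399814, -0.45838194]), 'moment': array([-0.01051786, -0.01943716,  0.00831039]), 'gripper_force': 0.0, 'gripper_width': 0.08802678376459824}
scene {'vertical_fov': 47.52943649053843, 'cx': 254.79111859553745, 'cy': 192.8859807513594, 'position': array([ 0.03833261, -0.76393694,  0.48262491]), 'attitude': array([ 1.12839929, -0.27608315, -0.44111705]), 'f': np.float64(436.04930219243545)}
stand [(array([0.61 , 0.012, 0.001]), 0.82), (array([ 0.394, -0.007,  0.001]), 0.16)]
   sil 0.89 574 px 312.0 211.0 ztop 0.024 m
[... 2668 characters left out ...]
d [(array([ 0.436, -0.065,  0.002]), 0.48)]
   sil 0.65 82 px 306.0 222.0 ztop 0.014 mid [ 0.434 -0.061  0.013] ext [0.02  0.021 0.006]
magnet_green [(array([ 0.409, -0.03 ,  0.003]), 0.53)]
   sil 0.52 82 px 294.0 233.0 ztop 0.014 mid [ 0.412 -0.033  0.012] ext [0.02  0.02  0.004]
magnet_blue [(array([ 0.39 , -0.005,  0.003]), 0.42)]
   sil 0.68 86 px 306.0 222.0 ztop 0.013 mid [ 0.434 -0.061  0.013] ext [0.02  0.02  0.006]
vial [(array([ 0.537,  0.32 , -0.003]), 0.46), (array([ 0.436, -0.062,  0.001]), 0.15)]
   sil 0.55 202 px 135.0 177.0 ztop 0.067 mid [0.542 0.324 0.065] ext [0.017 0.017 0.005]
   sil 0.46 1278 px 296.0 231.0 ztop 0.008 mid [ 0.414 -0.035  0.008] ext [0.104 0.118 0.006]
```

```bash
python3 - <<'E'
from h import *
i=cv2.imread('pics/top0.png')
cv2.imwrite('pics/top0b.png',cv2.resize(i[190:275,240:350],None,fx=6,fy=6,interpolation=cv2.INTER_CUBIC))
E
```

```text
(no output)
```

View pics/top0.png

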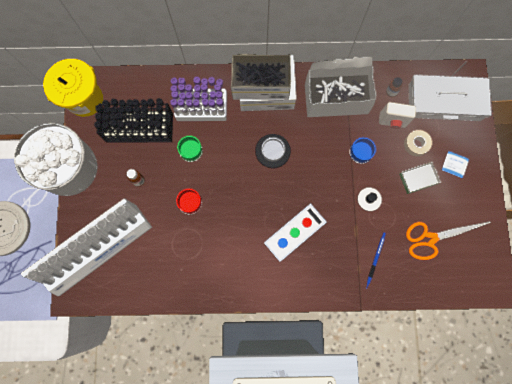

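View pics/top0b.png

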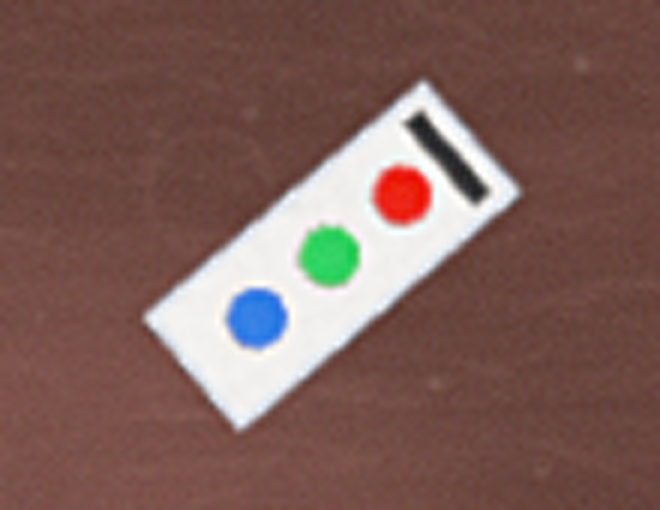

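View pics/scene0.png

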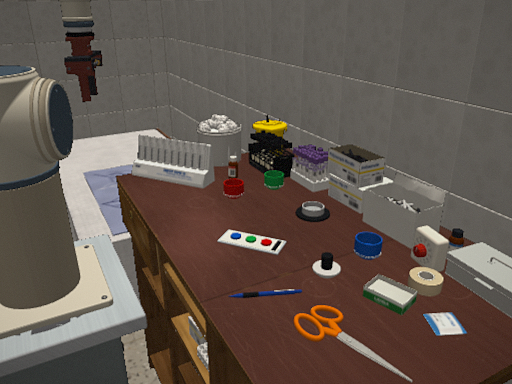

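The board shows, in the top picture, the black bar at about (314, 214), with red beside it at (306, 222), green at (294, 233) and blue far at (283, 243). The order is therefore red, green, blue, lid. I'll refine the centres once more and check neighbouring heights.

```bash
cat >> h.py <<'E'
def fit(Q,r):
    from scipy.optimize import least_squares
    m=Q[:,:2].mean(0)
    return least_squares(lambda c:np.hypot(*(Q[:,:2]-c).T)-r,m,loss='soft_l1',f_scale=.001).x
E
python3 - <<'E'
from h import *
G={'red':(.4855,.203,.04,.0255),'green':(.6095,.202,.04,.0255),'blue':(.597,-.195,.04,.0255),'lid':(.485,-.208,.041,None),'stand':(.606,.010,.024,.0255),'vial':(.543,.324,.065,None)}
for n in ['top','scene']:
    c=cam(n);P=cloud(c).reshape(-1,3);P=P[c['range_z'].ravel()>0]
    for k,(x,y,z,r) in G.items():
        Q=P[(np.hypot(P[:,0]-x,P[:,1]-y)<.035)&(abs(P[:,2]-z)<.004)]
        mm=(np.percentile(Q,2,axis=0)+np.percentile(Q,98,axis=0))/2
        print(n,k,len(Q),'fit',fit(Q,r).round(4) if r else Q.mean(0).round(4),'mid',mm.round(4))
    if n=='top':
        S=P[(P[:,0]>.35)&(P[:,0]<.85)&(abs(P[:,1])<.35)]
        for x in np.arange(.4,.85,.05):
            print(round(x,2),[round(float(S[(abs(S[:,0]-x)<.025)&(abs(S[:,1]-y)<.025)][:,2].max(initial=0)),2) for y in np.arange(-.3,.31,.05)])
E
```

```text
top red 110 fit [0.485  0.2031] mid [0.4847 0.2038 0.0401]
top green 109 fit [0.6085 0.2028] mid [0.6083 0.2028 0.0394]
top blue 108 fit [ 0.5962 -0.1938] mid [ 0.5966 -0.1941  0.0398]
top lid 71 fit [ 0.4846 -0.2046  0.0412] mid [ 0.4843 -0.2047  0.0407]
top stand 92 fit [0.6055 0.0113] mid [0.6053 0.0106 0.0236]
top vial 66 fit [0.5424 0.3251 0.065 ] mid [0.5426 0.3248 0.0649]
0.4 [0.01, 0.01, 0.01, 0.01, 0.01, 0.02, 0.02, 0.01, 0.01, 0.01, 0.01, 0.01, 0.04]
0.45 [0.01, 0.02, 0.04, 0.01, 0.01, 0.02, 0.01, 0.01, 0.01, 0.01, 0.05, 0.04, 0.12]
0.5 [0.02, 0.02, 0.04, 0.01, 0.01, 0.01, 0.01, 0.01, 0.01, 0.01, 0.04, 0.04, 0.11]
0.55 [0.02, 0.01, 0.04, 0.01, 0.01, 0.01, 0.01, 0.01, 0.01, 0.01, 0.01, 0.01, 0.07]
0.6 [0.03, 0.0, 0.04, 0.04, 0.0, 0.01, 0.03, 0.03, 0.01, 0.01, 0.04, 0.04, 0.01]
0.65 [0.07, 0.07, 0.01, 0.01, 0.01, 0.01, 0.03, 0.03, 0.01, 0.01, 0.04, 0.11, 0.11]
0.7 [0.07, 0.08, 0.08, 0.08, 0.08, 0.13, 0.13, 0.13, 0.13, 0.1, 0.1, 0.11, 0.11]
0.75 [0.06, 0.06, 0.08, 0.1, 0.11, 0.13, 0.12, 0.12, 0.13, 0.1, 0.1, 0.1, 0.01]
0.8 [0.0, 0.01, 0.11, 0.11, 0.11, 0.13, 0.13, 0.13, 0.13, 0.0, 0.0, 0.01, 0.0]
scene red 84 fit [0.4866 0.2015] mid [0.4861 0.2016 0.0389]
scene green 79 fit [0.6099 0.2014] mid [0.6094 0.2012 0.0389]
scene blue 147 fit [ 0.5978 -0.196 ] mid [ 0.5982 -0.1961  0.0387]
scene lid 75 fit [ 0.4852 -0.2089  0.0405] mid [ 0.4862 -0.2086  0.0398]
scene stand 93 fit [0.607  0.0094] mid [0.6061 0.0094 0.0229]
scene vial 21 fit [0.5426 0.322  0.0641] mid [0.5438 0.3232 0.0637]
```

Request:
carry_out(
  targets="0.2 -0.25 -0.1 0.05; 0.4 -0.5 -0.2 0.1; 0.6 -0.8 -0.3 0.15; 0.8 -1 -0.4 0.22; 0.9 -1 -0.4 0.22",
  gripper=1,
)

```text
time_s: 2.82
tcp_pos: [0.4105, 0.3594, 0.1326]
ee_rot: [-0.007, -3.141, 0.0]
contact_force: [2.0, 0.2, -0.8]
gripper_width: 0.0876
gripper_force: 0.0
```

```bash
cat > fp.py <<'E'
from h import *
c=cam('scene');P=cloud(c).reshape(-1,3);d=cam('top');D=cloud(d).reshape(-1,3)
np.save('P.npy',np.vstack([P,D]))
for P in (P,D):
  for k,(x,y) in {'red':(.4855,.2025),'green':(.6092,.202)}.items():
    Q=P[(P[:,2]>.075)&(P[:,2]<.16)&(np.hypot(P[:,0]-x,P[:,1]-y)<.13)]
    Q=Q[np.hypot(Q[:,0]-state()['tcp_pos'][0],Q[:,1]-state()['tcp_pos'][1])>.07]
    print(k,len(Q), 'nearest',Q[np.argsort(np.hypot(Q[:,0]-x,Q[:,1]-y))[:300:50]].round(3).tolist())
    for a in range(0,180,15):
        t=np.radians(a);r=Q[:,:2]-[x,y]
        u=abs(r@[np.cos(t),np.sin(t)]);v=abs(r@[-np.sin(t),np.cos(t)])
        # clearance outside the body rectangle
        g=np.hypot(np.maximum(u-.089,0),np.maximum(v-.0375,0))
        print(a,g.min(initial=9).round(3),end='; ')
    print()
print(state()['tcp_pos'])
E
python3 fp.py
```

```text
red 32 nearest [[0.466, 0.311, 0.077]]
0 0.071; 15 0.072; 30 0.066; 45 0.051; 60 0.03; 75 0.014; 90 0.019; 105 0.021; 120 0.014; 135 0.026; 150 0.047; 165 0.062; 
green 602 nearest [[0.642, 0.252, 0.1], [0.661, 0.256, 0.096], [0.689, 0.18, 0.084], [0.696, 0.202, 0.094], [0.675, 0.264, 0.095], [0.701, 0.229, 0.094]]
0 0.0; 15 0.0; 30 0.0; 45 0.0; 60 0.0; 75 0.0; 90 0.0; 105 0.003; 120 0.001; 135 0.0; 150 0.0; 165 0.0; 
red 10 nearest [[0.474, 0.322, 0.104]]
0 0.082; 15 0.081; 30 0.072; 45 0.054; 60 0.033; 75 0.024; 90 0.03; 105 0.029; 120 0.024; 135 0.039; 150 0.06; 165 0.075; 
green 1589 nearest [[0.64, 0.256, 0.101], [0.659, 0.255, 0.099], [0.687, 0.199, 0.083], [0.687, 0.18, 0.093], [0.691, 0.186, 0.095], [0.694, 0.21, 0.094]]
0 0.0; 15 0.0; 30 0.0; 45 0.0; 60 0.0; 75 0.0; 90 0.0; 105 0.003; 120 0.0; 135 0.0; 150 0.0; 165 0.0; 
[0.41281261 0.35743836 0.13167001]
```

Request:
carry_out(
  targets="0 0 0.15 0; 0 0 0.3 0; 0 0 0.3 0; 0 0 0.3 0; 0 0 0.3 0",
)

```text
time_s: 3.55
tcp_pos: [0.409, 0.3609, 0.2068]
ee_rot: [-0.009, -3.14, 0.002]
contact_force: [-0.4, 0.6, -0.6]
gripper_width: 0.0877
gripper_force: 0.0
```

Request:
carry_out(
  targets="0.1 -0.2 0 0; 0.2 -0.4 0 0; 0.3 -0.6 -0.05 0; 0.306 -0.634 -0.25 0; 0.306 -0.634 -0.35 0",
)

```text
time_s: 4.18
tcp_pos: [0.485, 0.2008, 0.1175]
ee_rot: [-0.013, -3.138, 0.002]
contact_force: [0.2, -0.1, 0.5]
gripper_width: 0.0881
gripper_force: 0.0
```

```bash
python3 - <<'E'
from h import *
s=state();print(s['tcp_pos'].round(4),R.from_rotvec(s['ee_rot']).as_matrix().round(3).tolist())
P=np.load('P.npy');x,y=.6092,.202
Q=P[(P[:,2]>.085)&(P[:,2]<.16)&(np.hypot(P[:,0]-x,P[:,1]-y)<.14)]
Q=Q[np.hypot(Q[:,0]-.413,Q[:,1]-.357)>.07]
print('max z near',np.percentile(Q[:,2],[50,90,99]))
o=[]
for a in range(0,180,5):
  for s in np.arange(-.008,.0081,.002):
    t=np.radians(a);n=np.array([-np.sin(t),np.cos(t)]);r=Q[:,:2]-[x,y]-s*n
    u=abs(r@[np.cos(t),np.sin(t)]);v=abs(r@n)
    o.append((np.hypot(np.maximum(u-.089,0),np.maximum(v-.0375,0)).min(),a,s,(s*n).round(4)))
for q in sorted(o,key=lambda q:-q[0])[:8]:print(q)
E
```

```text
[0.485  0.2008 0.1175] [[-1.0, 0.008, -0.004], [0.008, 1.0, -0.002], [0.004, -0.002, -1.0]]
max z near [0.09473989 0.10296476 0.108529  ]
(np.float64(0.014847567352974989), 110, np.float64(0.008), array([-0.0075, -0.0027]))
(np.float64(0.014601180012076734), 115, np.float64(0.008), array([-0.0073, -0.0034]))
(np.float64(0.012847567352974994), 110, np.float64(0.006), array([-0.0056, -0.0021]))
(np.float64(0.012846997952972321), 115, np.float64(0.006), array([-0.0054, -0.0025]))
(np.float64(0.011131919660512898), 115, np.float64(0.004), array([-0.0036, -0.0017]))
(np.float64(0.010847567352974992), 110, np.float64(0.004), array([-0.0038, -0.0014]))
(np.float64(0.010603451442926529), 105, np.float64(0.008), array([-0.0077, -0.0021]))
(np.float64(0.009131919660512904), 115, np.float64(0.002), array([-0.0018, -0.0008]))
```

Request:
carry_out(
  targets="0.002 0.006 -0.15 0; 0.002 0.006 -0.3 0; 0.002 0.006 -0.398 0; 0.002 0.006 -0.398 0; 0.002 0.006 -0.398 0",
)

```text
time_s: 4.8
tcp_pos: [0.487, 0.2043, 0.0212]
ee_rot: [-0.01, -3.141, 0.0]
contact_force: [-0.0, -1.2, 0.3]
gripper_width: 0.0877
gripper_force: 0.0
```

Request:
carry_out(
  targets="0 0 0 0; 0 0 0 0; 0 0 0 0; 0 0 0 0; 0 0 0 0",
  gripper=0.5,
  force=12,
)

```text
time_s: 5.42
tcp_pos: [0.4871, 0.2042, 0.0213]
ee_rot: [0.01, 3.141, 0.0]
contact_force: [0.1, -0.6, 5.2]
gripper_width: 0.0546
gripper_force: 12.0
```

Request:
carry_out(
  targets="0 0 0.12 0; 0.1 -0.16 0.24 0; 0.25 -0.4 0.24 0; 0.4 -0.6 0.24 0; 0.482 -0.776 0.24 0",
)

```text
time_s: 6.05
tcp_pos: [0.6089, 0.0084, 0.0811]
ee_rot: [0.01, 3.141, 0.0]
contact_force: [0.2, 0.7, -0.4]
gripper_width: 0.0543
gripper_force: 12.0
```

```bash
python3 - <<'E'
from h import *
s=state();print(s['tcp_pos'].round(4),s['contact_force'],s['gripper_width'])
for n,(x,y,z) in {'top':(.606,.01,0)}.items():
    c=cam(n);P=cloud(c).reshape(-1,3);s=silhouettes(n,'pot_red')
    for q in s[:1]:
        m=q['region'];Q=P[m.ravel()];print(q['confidence'],np.percentile(Q,[2,50,98],axis=0).round(4).tolist())
c=cam('scene');cv2.imwrite('pics/s1.png',cv2.resize(c['img'][100:300,200:420,::-1],None,fx=3,fy=3)); P=cloud(c).reshape(-1,3);s=silhouettes('scene','pot_red')
for q in s[:1]:
    Q=P[q['region'].ravel()];print(q['confidence'],np.percentile(Q,[2,50,98],axis=0).round(4).tolist())
s=state();print(s['tcp_pos'].round(4))
E
```

```text
[0.6089 0.0084 0.0811] [ 0.24424731  0.72105187 -0.44937618] 0.05434258699563766
0.76 [[0.5827, -0.0217, 0.0621], [0.5959, -0.0028, 0.0862], [0.6279, 0.033, 0.1002]]
[0.6071 0.0092 0.0804]
```

View pics/s1.png

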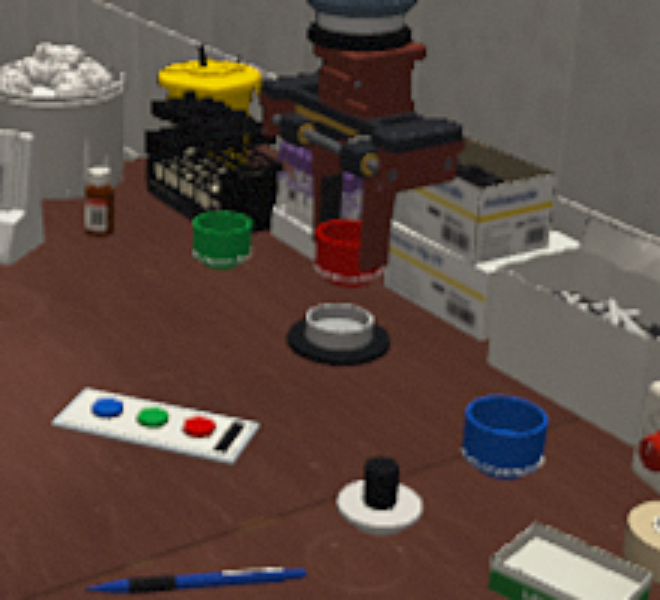

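The picture shows the red pot held upright between the fingers at about (350, 245) in the crop, directly above the ring at (340, 325), and the vial still standing at (98, 200). I'll lower it.

Request:
carry_out(
  targets="-0.004 0.004 -0.06 0; -0.004 0.004 -0.1 0; -0.004 0.004 -0.13 0; -0.004 0.004 -0.155 0; -0.004 0.004 -0.172 0",
)

```text
time_s: 6.88
tcp_pos: [0.6064, 0.0114, 0.0375]
ee_rot: [-0.009, -3.141, -0.0]
contact_force: [-0.7, -0.6, -0.4]
gripper_width: 0.0541
gripper_force: 12.0
```

Request:
carry_out(
  targets="0 0 0 0; 0 0 0 0; 0 0 0 0; 0 0 0 0; 0 0 0 0",
)

```text
time_s: 7.5
tcp_pos: [0.6065, 0.0111, 0.0381]
ee_rot: [0.01, 3.141, -0.0]
contact_force: [0.3, -0.1, -0.6]
gripper_width: 0.0541
gripper_force: 12.0
```

Request:
carry_out(
  targets="0 0 -0.004 0; 0 0 -0.008 0; 0 0 -0.012 0; 0 0 -0.012 0; 0 0 -0.012 0",
)

```text
time_s: 8.12
tcp_pos: [0.607, 0.0111, 0.0366]
ee_rot: [0.009, 3.14, -0.0]
contact_force: [-3.3, -0.2, 13.6]
gripper_width: 0.0542
gripper_force: 12.0
```

Contact is at seated height. I'll release and rise.

Request:
carry_out(
  targets="0 0 0 0; 0 0 0 0; 0 0 0 0; 0 0 0 0; 0 0 0 0",
  gripper=1,
)

```text
time_s: 8.75
tcp_pos: [0.6064, 0.0111, 0.0348]
ee_rot: [-0.01, -3.141, -0.0]
contact_force: [0.6, 0.5, -0.9]
gripper_width: 0.088
gripper_force: 0.0
```

Request:
carry_out(
  targets="0 0 0.15 0; 0 0 0.35 0; 0 0.1 0.5 0.05; 0 0.3 0.5 0.1; 0 0.5 0.5 0.2",
)

```text
time_s: 9.38
tcp_pos: [0.6068, 0.1372, 0.1609]
ee_rot: [-0.486, 3.102, 0.0]
contact_force: [0.8, -0.4, -0.4]
gripper_width: 0.0878
gripper_force: 0.0
```

```bash
cat >> h.py <<'E'
def rims(items,cams=('top','scene')):
    for n in cams:
        c=cam(n);P=cloud(c).reshape(-1,3);P=P[c['range_z'].ravel()>0]
        for k,(x,y,z) in items.items():
            A=P[np.hypot(P[:,0]-x,P[:,1]-y)<.03];Q=A[abs(A[:,2]-z)<.004]
            print(n,k,len(Q),fit(Q,.0255).round(4) if len(Q)>9 else None,'z99',np.percentile(A[:,2],97).round(4),'rimz',np.median(Q[:,2]).round(4))
    s=state();print('tcp',s['tcp_pos'].round(4),s['ee_rot'].round(3),s['gripper_width'])
E
python3 - <<'E'
from h import *
rims({'stack':(.606,.010,.056),'green':(.6092,.202,.04)})
E
```

```text
top stack 38 [0.6045 0.0122] z99 0.0572 rimz 0.0553
top green 0 None z99 0.5312 rimz nan
scene stack 91 [0.6062 0.0102] z99 0.0565 rimz 0.0551
scene green 69 [0.61   0.2012] z99 0.2843 rimz 0.0389
tcp [0.6064 0.1401 0.1603] [-4.920e-01  3.102e+00  1.000e-03] 0.08745987148792174
  return _methods._mean(a, axis=axis, dtype=dtype,
  ret = ret.dtype.type(ret / rcount)
```

Request:
carry_out(
  targets="-0.004 0.1 0 0.02; -0.004 0.248 0 0.02; -0.004 0.248 -0.1 0.02; -0.004 0.248 -0.2 0.02; -0.004 0.248 -0.3 0.02",
)

```text
time_s: 10.1
tcp_pos: [0.6054, 0.1975, 0.0841]
ee_rot: [0.528, -3.097, 0.0]
contact_force: [0.1, -0.2, -0.1]
gripper_width: 0.0879
gripper_force: 0.0
```

```bash
python3 - <<'E'
from h import *
for i in range(3):
    cam('scene'); print(state()['tcp_pos'].round(4),state()['contact_force'].round(1))
E
```

```text
[0.6034 0.1968 0.0808] [-1.4 -0.3 -2.7]
[0.6034 0.1968 0.0821] [ 0.8  0.5 -0.3]
[0.6044 0.1972 0.0837] [ 0.6 -0.4  0.1]
```

Request:
carry_out(
  targets="0.006 0.014 -0.08 0; 0.006 0.014 -0.15 0; 0.006 0.014 -0.2 0; 0.006 0.014 -0.248 0; 0.006 0.014 -0.248 0",
)

```text
time_s: 10.88
tcp_pos: [0.6062, 0.2014, 0.0218]
ee_rot: [0.53, -3.095, 0.0]
contact_force: [-0.4, -0.3, -0.5]
gripper_width: 0.0878
gripper_force: 0.0
```

Request:
carry_out(
  targets="0 0 0 0; 0 0 0 0; 0 0 0 0; 0 0 0 0; 0 0 0 0",
  gripper=0.5,
)

```text
time_s: 11.5
tcp_pos: [0.6072, 0.2017, 0.0234]
ee_rot: [-0.53, 3.096, 0.0]
contact_force: [-0.2, -1.1, 2.7]
gripper_width: 0.055
gripper_force: 12.0
```

Request:
carry_out(
  targets="0 0 0.2 0; 0 0 0.4 0; 0 -0.24 0.4 0; 0 -0.48 0.4 0; -0.01 -0.7 0.4 0",
)

```text
time_s: 12.12
tcp_pos: [0.6043, 0.0249, 0.1232]
ee_rot: [-0.531, 3.096, -0.0]
contact_force: [0.4, -0.6, 0.7]
gripper_width: 0.0542
gripper_force: 12.0
```

Request:
carry_out(
  targets="-0.003 -0.065 0 0; -0.003 -0.065 0 0; -0.003 -0.065 0 0; -0.003 -0.065 0 0; -0.003 -0.065 0 0",
)

```text
time_s: 12.75
tcp_pos: [0.6037, 0.0115, 0.1229]
ee_rot: [0.533, -3.096, -0.0]
contact_force: [0.3, 0.1, -1.1]
gripper_width: 0.0546
gripper_force: 12.0
```

```bash
cat >> h.py <<'E'
def held(q,zrim,cams=('top','scene')):
    for n in cams:
        c=cam(n);P=cloud(c).reshape(-1,3);s=state();print('tcp',s['tcp_pos'].round(4),s['contact_force'].round(1))
        for d in silhouettes(n,q)[:1]:
            Q=P[d['region'].ravel()];T=Q[abs(Q[:,2]-zrim)<.005]
            print(n,d['confidence'],len(Q),np.percentile(Q,[2,98],axis=0).round(4).tolist(),len(T),fit(T,.0255).round(4) if len(T)>9 else '')
E
python3 - <<'E'
from h import *
held('pot_green',state()['tcp_pos'][2]+.018)
E
```

```text
tcp [0.6037 0.0113 0.1229] [-0.2  0.8  0. ]
tcp [0.6037 0.0109 0.1229] [ 0.1 -0.  -0.3]
scene 0.9 433 [[0.5798, -0.0218, 0.0929], [0.6899, 0.1428, 0.1413]] 76 [0.6064 0.0117]
```

Request:
carry_out(
  targets="0 -0.004 -0.06 0; 0 -0.004 -0.12 0; 0 -0.004 -0.16 0; 0 -0.004 -0.19 0; 0 -0.004 -0.208 0",
)

```text
time_s: 13.58
tcp_pos: [0.6036, 0.0094, 0.0707]
ee_rot: [0.53, -3.096, -0.0]
contact_force: [-5.1, 0.5, 17.3]
gripper_width: 0.0546
gripper_force: 12.0
```

Request:
carry_out(
  targets="0 0 -0.002 0; 0 0 -0.004 0; 0 0 -0.006 0; 0 0 -0.008 0; 0 0 -0.008 0",
)

```text
time_s: 14.2
tcp_pos: [0.6038, 0.0094, 0.0706]
ee_rot: [-0.53, 3.096, -0.0]
contact_force: [-5.5, 0.6, 13.4]
gripper_width: 0.0547
gripper_force: 12.0
```

Request:
carry_out(
  targets="0 0 0 0; 0 0 0 0; 0 0 0 0; 0 0 0 0; 0 0 0 0",
  gripper=1,
)

```text
time_s: 14.82
tcp_pos: [0.6037, 0.0094, 0.0688]
ee_rot: [0.53, -3.096, -0.0]
contact_force: [0.7, -0.7, 0.1]
gripper_width: 0.088
gripper_force: 0.0
```

Request:
carry_out(
  targets="0 0 0.2 0; 0 0 0.4 0; 0 -0.2 0.4 -0.08; 0 -0.4 0.4 -0.16; 0 -0.6 0.4 -0.22",
)

```text
time_s: 15.45
tcp_pos: [0.6037, -0.1419, 0.1693]
ee_rot: [0.014, 3.141, -0.0]
contact_force: [0.5, -0.2, 0.3]
gripper_width: 0.088
gripper_force: 0.0
```

```bash
python3 - <<'E'
from h import *
rims({'stack':(.606,.010,.088),'blue':(.597,-.195,.04)})
P=np.load('P.npy');P=P[(np.hypot(P[:,0]-.597,P[:,1]+.195)<.09)&(P[:,2]>.02)&(P[:,2]<.15)]
P=P[np.hypot(P[:,0]-.597,P[:,1]+.195)>.035]
print(len(P),P.min(0),P.max(0))
E
```

```text
top stack 118 [0.6044 0.0117] z99 0.0893 rimz 0.0872
top blue 0 None z99 0.5444 rimz nan
scene stack 99 [0.606  0.0095] z99 0.0884 rimz 0.087
scene blue 143 [ 0.5981 -0.1957] z99 0.4724 rimz 0.0391
tcp [ 0.6037 -0.1448  0.1691] [ 1.900e-02  3.141e+00 -2.000e-03] 0.08797302106290701
115 [ 0.64725566 -0.26904137  0.02029815] [ 0.67261472 -0.24227653  0.06825309]
  return _methods._mean(a, axis=axis, dtype=dtype,
  ret = ret.dtype.type(ret / rcount)
```

Request:
carry_out(
  targets="-0.026 -0.208 0 0; -0.026 -0.208 -0.16 0; -0.026 -0.208 -0.32 0; -0.026 -0.208 -0.4 0; -0.026 -0.208 -0.4 0",
)

```text
time_s: 16.18
tcp_pos: [0.5964, -0.1918, 0.0677]
ee_rot: [-0.008, -3.139, -0.002]
contact_force: [0.9, -0.1, -0.4]
gripper_width: 0.0877
gripper_force: 0.0
```

```bash
python3 - <<'E'
from h import *
for i in range(2):
    cam('scene'); print(state()['tcp_pos'].round(4),state()['contact_force'].round(1))
E
```

```text
[ 0.5975 -0.1922  0.0691] [-0.5 -0.3  0.1]
[ 0.5981 -0.1924  0.0699] [-0.4 -0.1  0.4]
```

Request:
carry_out(
  targets="0 -0.011 -0.08 0; 0 -0.011 -0.15 0; 0 -0.011 -0.19 0; 0 -0.011 -0.19 0; 0 -0.011 -0.19 0",
)

```text
time_s: 16.9
tcp_pos: [0.5974, -0.1954, 0.0216]
ee_rot: [0.01, 3.141, -0.0]
contact_force: [0.2, -0.2, 0.3]
gripper_width: 0.0878
gripper_force: 0.0
```

Request:
carry_out(
  targets="0 0 0 0; 0 0 0 0; 0 0 0 0; 0 0 0 0; 0 0 0 0",
  gripper=0.5,
)

```text
time_s: 17.52
tcp_pos: [0.5973, -0.1954, 0.0216]
ee_rot: [0.01, 3.141, -0.0]
contact_force: [0.3, 1.2, 1.8]
gripper_width: 0.0529
gripper_force: 12.0
```

Request:
carry_out(
  targets="0 0 0.22 0; 0 0.05 0.44 0; 0 0.25 0.53 0; 0.02 0.48 0.53 0; 0.033 0.7 0.53 0",
)

```text
time_s: 18.15
tcp_pos: [0.6056, -0.0189, 0.1547]
ee_rot: [0.011, 3.14, -0.0]
contact_force: [0.3, -0.3, 0.2]
gripper_width: 0.053
gripper_force: 12.0
```

Request:
carry_out(
  targets="0 0.124 0 0; 0 0.124 0 0; 0 0.124 0 0; 0 0.124 0 0; 0 0.124 0 0",
)

```text
time_s: 18.77
tcp_pos: [0.6055, 0.0095, 0.1539]
ee_rot: [-0.012, -3.141, 0.0]
contact_force: [1.2, 0.2, -0.5]
gripper_width: 0.0532
gripper_force: 12.0
```

```bash
python3 - <<'E'
from h import *
held('pot_blue',state()['tcp_pos'][2]+.018)
E
```

```text
tcp [0.6055 0.0097 0.1539] [ 0.3 -0.5 -0.6]
tcp [0.6055 0.01   0.154 ] [-0.8 -0.7 -0.2]
scene 0.67 292 [[0.5794, -0.017, 0.1365], [0.6228, 0.0345, 0.1729]] 69 [0.6064 0.0083]
```

Request:
carry_out(
  targets="0 0.004 -0.06 0; 0 0.004 -0.12 0; 0 0.004 -0.16 0; 0 0.004 -0.19 0; 0 0.004 -0.206 0",
)

```text
time_s: 19.6
tcp_pos: [0.6053, 0.0116, 0.1018]
ee_rot: [-0.01, -3.141, 0.0]
contact_force: [-0.4, 0.6, -0.5]
gripper_width: 0.053
gripper_force: 12.0
```

Request:
carry_out(
  targets="0 0 -0.002 0; 0 0 -0.004 0; 0 0 -0.006 0; 0 0 -0.008 0; 0 0 -0.008 0",
)

```text
time_s: 20.23
tcp_pos: [0.6059, 0.0116, 0.1015]
ee_rot: [0.01, 3.14, -0.0]
contact_force: [-2.7, 0.2, 6.5]
gripper_width: 0.053
gripper_force: 12.0
```

Request:
carry_out(
  targets="0 0 0 0; 0 0 0 0; 0 0 0 0; 0 0 0 0; 0 0 0 0",
  gripper=1,
)

```text
time_s: 20.85
tcp_pos: [0.6054, 0.0117, 0.1004]
ee_rot: [-0.01, -3.142, 0.0]
contact_force: [-1.0, -0.0, -0.0]
gripper_width: 0.088
gripper_force: 0.0
```

Request:
carry_out(
  targets="0 0 0.2 0; 0 0 0.36 0; 0 -0.22 0.36 0; -0.1 -0.44 0.36 0; -0.2 -0.66 0.36 0",
)

```text
time_s: 21.48
tcp_pos: [0.5549, -0.1547, 0.1906]
ee_rot: [0.009, 3.141, -0.0]
contact_force: [0.8, -1.1, 0.2]
gripper_width: 0.0879
gripper_force: 0.0
```

Request:
carry_out(
  targets="-0.1 -0.08 0 0; -0.284 -0.21 0 0; -0.284 -0.21 -0.1 0; -0.284 -0.21 -0.3 0; -0.284 -0.21 -0.4 0",
)

```text
time_s: 22.1
tcp_pos: [0.4833, -0.2056, 0.0886]
ee_rot: [-0.011, -3.14, -0.001]
contact_force: [0.4, -0.1, 0.2]
gripper_width: 0.0883
gripper_force: 0.0
```

```bash
python3 - <<'E'
from h import *
rims({'stack':(.606,.010,.120)})
c=cam('scene');P=cloud(c).reshape(-1,3);Q=P[(np.hypot(P[:,0]-.485,P[:,1]+.207)<.03)]
T=Q[abs(Q[:,2]-.04)<.004];F=Q[abs(Q[:,2]-.013)<.003]
print(len(T),T.mean(0).round(4) if len(T) else 0,len(F),((np.percentile(F,2,axis=0)+np.percentile(F,98,axis=0))/2).round(4))
print(state()['tcp_pos'])
cv2.imwrite('pics/s2.png',cv2.resize(c['img'][100:300,200:420,::-1],None,fx=3,fy=3))
E
```

```text
top stack 124 [0.6049 0.0125] z99 0.1212 rimz 0.1198
scene stack 0 None z99 0.0873 rimz nan
tcp [ 0.4825 -0.2051  0.0881] [-1.000e-02 -3.137e+00 -3.000e-03] 0.08800992832568275
76 [ 0.4853 -0.2088  0.0404] 281 [ 0.4859 -0.2082  0.0128]
[ 0.48362933 -0.20553133  0.08958042]
  return _methods._mean(a, axis=axis, dtype=dtype,
  ret = ret.dtype.type(ret / rcount)
```

View pics/s2.png

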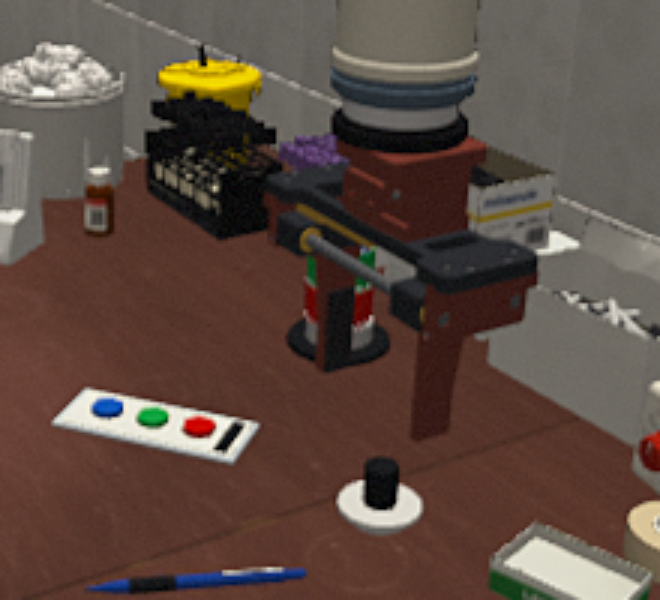

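The open gripper is above the knob at (380, 483) in the crop; behind it the tower stands upright at (340, 290) and the vial stands at (98, 200). The tower rim reads 0.120, as it should.

Request:
carry_out(
  targets="0.007 -0.006 -0.1 0; 0.007 -0.006 -0.2 0; 0.007 -0.006 -0.26 0; 0.007 -0.006 -0.272 0; 0.007 -0.006 -0.272 0",
)

```text
time_s: 22.88
tcp_pos: [0.4867, -0.2076, 0.0231]
ee_rot: [0.01, 3.141, -0.001]
contact_force: [-0.5, -0.2, -0.3]
gripper_width: 0.088
gripper_force: 0.0
```

Request:
carry_out(
  targets="0 0 0 0; 0 0 0 0; 0 0 0 0; 0 0 0 0; 0 0 0 0",
  gripper=0.15,
)

```text
time_s: 23.5
tcp_pos: [0.4862, -0.2074, 0.0225]
ee_rot: [0.01, 3.142, -0.0]
contact_force: [-0.1, -0.2, -0.3]
gripper_width: 0.0412
gripper_force: 0.0
```

Request:
carry_out(
  targets="0 0 0 0; 0 0 0 0; 0 0 0 0; 0 0 0 0; 0 0 0 0",
)

```text
time_s: 24.12
tcp_pos: [0.4862, -0.2073, 0.0224]
ee_rot: [-0.01, -3.141, -0.0]
contact_force: [-0.4, -0.1, -0.2]
gripper_width: 0.0215
gripper_force: 12.0
```

Request:
carry_out(
  targets="0 0 0.22 0; 0 0 0.44 0; 0.05 0.05 0.64 0; 0.15 0.25 0.67 0; 0.25 0.45 0.67 0",
)

```text
time_s: 24.75
tcp_pos: [0.5499, -0.0941, 0.1916]
ee_rot: [0.012, 3.138, -0.001]
contact_force: [0.4, -0.8, -1.2]
gripper_width: 0.0215
gripper_force: 12.0
```

Request:
carry_out(
  targets="0.1 0.18 0 0; 0.2 0.36 0 0; 0.232 0.425 0 0; 0.232 0.425 0 0; 0.232 0.425 0 0",
)

```text
time_s: 25.38
tcp_pos: [0.6058, 0.0102, 0.1897]
ee_rot: [-0.011, -3.141, 0.001]
contact_force: [-0.4, -0.4, -1.4]
gripper_width: 0.0215
gripper_force: 12.0
```

```bash
python3 - <<'E'
from h import *
c=cam('scene');P=cloud(c).reshape(-1,3)
for z in (.112,.120):
    Q=P[(np.hypot(P[:,0]-.606,P[:,1]-.01)<.035)&(abs(P[:,2]-z)<.004)];print(z,len(Q),fit(Q,.027).round(4))
zt=state()['tcp_pos'][2]
Q=P[(np.hypot(P[:,0]-.606,P[:,1]-.01)<.035)&(abs(P[:,2]-(zt-.0225+.0105))<.004)];print(len(Q),fit(Q,.027).round(4),((np.percentile(Q,2,axis=0)+np.percentile(Q,98,axis=0))/2).round(4))
print(state()['tcp_pos'])
cv2.imwrite('pics/s3.png',cv2.resize(c['img'][100:300,200:420,::-1],None,fx=3,fy=3))
E
```

```text
0.112 128 [0.6069 0.0111]
0.12 102 [0.6065 0.0116]
135 [0.6089 0.0128] [0.6055 0.0078 0.1792]
[0.60589571 0.0100237  0.18980216]
```

View pics/s3.png

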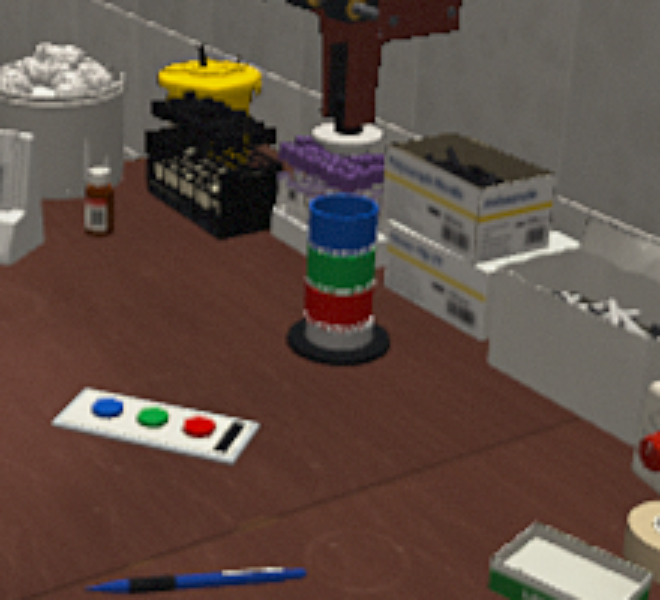

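The tower stands upright in red, green, blue order, with its top rim at (343, 205) in the crop. The lid is held level above it at (347, 135).

Request:
carry_out(
  targets="0.002 0.005 -0.06 0; 0.002 0.005 -0.12 0; 0.002 0.005 -0.17 0; 0.002 0.005 -0.2 0; 0.002 0.005 -0.216 0",
)

```text
time_s: 26.05
tcp_pos: [0.607, 0.0126, 0.1352]
ee_rot: [-0.01, -3.141, 0.0]
contact_force: [0.3, 0.2, -0.7]
gripper_width: 0.0216
gripper_force: 12.0
```

Request:
carry_out(
  targets="0 0 -0.002 0; 0 0 -0.004 0; 0 0 -0.006 0; 0 0 -0.008 0; 0 0 -0.008 0",
)

```text
time_s: 26.68
tcp_pos: [0.6075, 0.0126, 0.1344]
ee_rot: [0.01, 3.141, -0.0]
contact_force: [-1.4, -0.5, 2.7]
gripper_width: 0.0217
gripper_force: 12.0
```

Request:
carry_out(
  targets="0 0 -0.002 0; 0 0 -0.004 0; 0 0 -0.004 0; 0 0 -0.004 0; 0 0 -0.004 0",
)

```text
time_s: 27.3
tcp_pos: [0.6079, 0.0127, 0.1343]
ee_rot: [0.01, 3.14, 0.0]
contact_force: [-2.6, 0.5, 9.3]
gripper_width: 0.0214
gripper_force: 12.0
```

Request:
carry_out(
  targets="0 0 0 0; 0 0 0 0; 0 0 0 0; 0 0 0 0; 0 0 0 0",
  gripper=0.7,
)

```text
time_s: 27.92
tcp_pos: [0.6072, 0.0127, 0.1329]
ee_rot: [-0.01, -3.141, -0.0]
contact_force: [0.4, -0.2, -1.2]
gripper_width: 0.0612
gripper_force: 0.0
```

Request:
carry_out(
  targets="0 0 0.15 0; 0 0 0.3 0; 0 0 0.45 0; -0.2 0 0.45 0; -0.4 0 0.45 0",
)

```text
time_s: 28.55
tcp_pos: [0.5063, 0.0126, 0.2458]
ee_rot: [0.01, 3.141, -0.0]
contact_force: [0.8, 0.2, 0.6]
gripper_width: 0.0617
gripper_force: 0.0
```

```bash
python3 - <<'E'
from h import *
for n in ('scene','top'):
    c=cam(n);P=cloud(c).reshape(-1,3);A=P[np.hypot(P[:,0]-.606,P[:,1]-.011)<.035]
    for z in (.056,.088,.125,.153):
        Q=A[abs(A[:,2]-z)<.004]; m=(np.percentile(Q,2,axis=0)+np.percentile(Q,98,axis=0))/2 if len(Q)>5 else 0
        print(n,z,len(Q),np.round(m,4),fit(Q,.027).round(4) if len(Q)>5 else '')
    print('ztop',np.percentile(A[A[:,2]<.17][:,2],98))
    V=P[(np.hypot(P[:,0]-.5425,P[:,1]-.3235)<.03)&(abs(P[:,2]-.065)<.004)];print('vial',len(V),V.mean(0).round(4) if len(V) else '')
    if n=='scene':cv2.imwrite('pics/s4.png',cv2.resize(c['img'][100:300,200:420,::-1],None,fx=3,fy=3))
E
```

```text
scene 0.056 73 [ 6.002e-01 -1.000e-04  5.610e-02] [0.6074 0.0117]
scene 0.088 77 [0.601  0.0026 0.0882] [0.6074 0.0117]
scene 0.125 145 [0.6068 0.011  0.1244] [0.6103 0.0155]
scene 0.153 38 [0.6064 0.011  0.1517] [0.6202 0.0301]
ztop 0.15142538173098416
vial 22 [0.5422 0.3207 0.0644]
top 0.056 0 0 
top 0.088 0 0 
top 0.125 0 0 
top 0.153 0 0 
ztop 0.011193290830363835
vial 67 [0.5424 0.3249 0.0646]
```

View pics/s4.png

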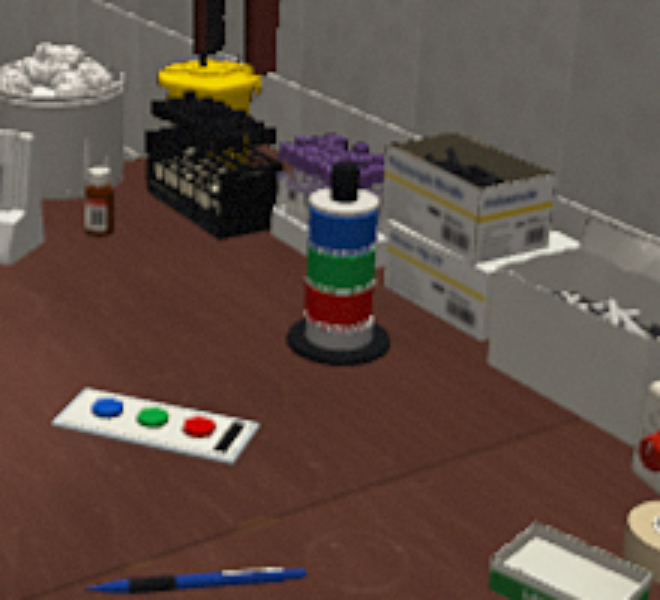

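The lid sits flat on the blue pot, with its knob at (345, 180) in the crop. The knob top reads about 0.152 m against 0.153 m expected. The tower is straight and the vial hasn't moved from (98, 200).

```bash
python3 -c "
from plant import *
print(close_job())"
```

```text
the job is handed in; nothing more can be done
None
```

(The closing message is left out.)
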